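# Set the ladder rung one hole further

### The arm

A 6-joint arm with a two-finger parallel gripper is mounted at the origin on the work surface. World frame = base frame: x ahead of the robot, y to its left, z up, the work surface at z = 0. Lengths are in m, angles in degrees, forces in N, time in s.
With the tool pointing down it reaches from about 0.35 to 0.875 m from the base axis. Payload 4.2 kg.
Tool frame: the origin (TCP) lies on the centre line of the jaws, within the pads' length; the fingertips stand 19 mm ahead of it and the grasp point (between the pads) is the TCP; z points along the fingers, y is the line along which they close (so a half turn about z gives the same grasp; the last joint's range is limited). The gripper opens to 87 mm and grips with 3 to 60 N. Pads are 19 mm wide; open, the fingers measure 117 mm over their backs; the gripper's body (75 mm by 190 mm) begins 51 mm behind the grasp point.
Start: joints at [14.817, 22.042, 0.453, 0, -68.411, -14.817], TCP at [0.625, 0, 0.242] pointing down, gripper open.
Joint ranges: [-179.83, 179.83], [-69.29, 118.12], [-61.27, 80.66], [-181.25, 117.63], [-171.15, -9.14], [-177.46, 177.46]. Speed limits (degrees/s): [159.86, 159.86, 180, 180, 180, 180].

### API

Orientations are given as a 3x3 rotation matrix whose columns are the frame's x, y, z axes.
In Python, from station import sense, capture, finish_job, search_frame, masks_of gives the robot as it stands.
- The arm moves only by the tool drive_tool, never from a script. Its argument "rows" is a list of rows, each a list of 7 numbers: the opening in per cent of the stroke, from 0 (shut) to 100 (fully open), then the shift along the world's x, y, z in mm, then the turn, a rotation vector about the world's x, y, z in rad. In form: [[fingers, dx, dy, dz, wx, wy, wz], ...]. A call has 1 to 5 rows; each row shifts and turns the commanded pose from where the row before left it; what a row does not reach is not made up. A row lasts 1/12 s, in which the tool goes at most 41.7 mm and 7.16 degrees, less where a joint would pass 70% of its speed; a pose out of reach is approached as far as the arm can. A call is refused whole if a number of a shift passes 41.7 or a number of a turn 0.125, either way. A call with a gripper value outside its range is refused whole. The fingers move at their own pace and stop on an object; the grip force is fixed at half the most. Time passes only in rows, so rows that do not move let the fingers close. It gives the time, the measured TCP pose, the force, the opening and the grip force at its end, in the units of the state.
- sense(): the state, without advancing time (a new reading comes with each control period).
- capture(name): name is "scene" or "side" or "wrist"; returns a dict with "frame" (420x560x3 uint8, red, green, blue), "z_map" (420x560 float32, m along the optical axis (not along the pixel's ray), 0 where there is no reading), "fx", "fy", "cx", "cy" (pixels), "distortion" ([k1, k2, p1, p2, k3] as OpenCV has them; the pictures are not rectified), "R" (3x3) and "t" (3): a world point X has camera coordinates R X + t; the wrist camera has in their place "T_tool_cam" (4x4, takes a point from camera to tool coordinates, whose origin is the TCP and whose axes are the flange's). Camera axes: x right, y down, z forward; pixel columns grow to the right and rows downward; lengths in m; the calibration is good to about 2 mm. A picture is of the moment at which its call begins: read the wrist's pose just before it.
- finish_job(): hands the job in; it is judged then, once.
Trained networks look in a picture, given as the dict that the camera call returned (one of the last four; its "shot" number tells which), for a name from the list of things; names that differ only in an ending like _2 or _b are one class to them, and where a whole thing is asked for, a point or a joint stands for the part that bears it (a point fixed in the world has none). Each returns a list of dicts, best first, with "p" (0 to 1); they miss things now and then, are a little off and sometimes report something else, mostly with a low value. They report only what shows in the picture. A call takes as long as a camera call. They do not tell look-alikes from the thing itself.
- search_frame(label, picture): "xy" ([column, row] in pixels, amid what is visible of it).
- masks_of(label, picture): "region" (420x560 bool, what is visible of it) and "xy" ([column, row] in pixels, amid what is visible of it).
The state is a dict: "time_s": time; "joints": joint angles; "joint_velocities": joint speeds; "effort": joint torques, N m; "tcp_pos": TCP position; "ee_rot": TCP orientation; "wrist_force": force on the tool from outside, world axes, zero at the start; "moment": the same for the moment, N m; "gripper_width": opening from 0.0 (shut) to 1.0 (fully open); "gripper_force": force on a finger pad.
Only numpy, scipy, OpenCV 4.12 (cv2) and the standard library are available. Lean on these libraries where they do the work, as an engineer would, in place of code of your own. Each camera call takes 0.05 s, during which the arm holds its last target. There are 200 camera calls.

### The job

A ladder stile lies in its cradle for repair. First lift the loose saddle bracket off the tube and leave it lying in the grey tray; then pull up the black knob of the rung slide's lock plunger, slide the rung exactly one hole along the tube towards the rubber foot and let the pin drop fully home in that hole. Finish while still gripping the knob with the pin home - do not let go - and leave the screwdriver, jar and mug where they are.

Things in the scene. Friction and masses are not known exactly. Their poses are not given: they have to be found in the camera images.
- stile: Fixed aluminium ladder tube, 40 wide, 30 high, 360 mm long, along body y; top face 60 mm above the bench. Origin on the bench under its middle. Black rubber foot at the +y end, beyond 172 mm. 11 mm square holes in the top at y = -100, -50, 0, +50 mm; the pin starts in that at -50. Plywood cradle blocks 90 x 36 mm at y = +-145 mm, 48 mm high.
- next_hole (a point): Mouth of the hole that the pin must go into, in the tube's top face: body y = 0 of the stile, 60 mm above the bench.
- rung_slide (a joint): Travel of the rung slide, m: 0 at the start, + towards the rubber foot; holes at 0.050 (next) and 0.100. Grey sleeve 54 mm wide, 56 mm long, flat top 67 mm above the bench; rung stub 25 mm thick stands out 75 mm to the stile's +x side. Slides only along the tube, about 2 N friction, only with the pin out (about 1.5 mm play with it in).
- plunger (a joint): Lift of the lock plunger, m; 0 with its pin fully home, 0.020 at its upper stop. The pin is 8 mm thick, round-tipped, and clears the hole when lifted 14 mm; over solid wall it then rests at about 14 mm. A spring pulls it down with 6 N at 0 and 9 N at the stop.
- knob (a point): Centre of the plunger's black upright knob, a cylinder 28 mm across and 32 mm tall on top of the rung slide; it rides with the slide and the plunger. With the pin home this centre is 95 mm above the bench and the knob's underside 12 mm above the slide's flat top.
- saddle: Loose grey bracket, about 0.12 kg, astride the tube on the foot side of the slide. Plate 53 (x) x 30 (y) x 6 mm; 5 mm legs reach 20 mm below it on both sides of the tube; upright lug on it, 20 (x) x 24 (y) x 44 mm, for gripping. Origin: middle of the plate's underside, 60 mm above the bench at the start; x across the tube, z up; lug from 6 to 50 mm above the origin.
- tray: Fixed grey open tray 160 x 160 x 45 mm, walls and floor 4 to 5 mm thick. Origin: under its middle, on the bench.
- screwdriver: Screwdriver lying on the bench, not part of the job; origin under its middle.
- jar: Glass jar with steel lid, 70 mm across, 90 mm tall, not part of the job; origin under its middle.
- mug: White mug, 80 mm across, 90 mm tall, not part of the job; origin under its middle.
Not all that is in view belongs to the job. There is more than one size of the saddle; the job needs the larger. Of the things that look like the tray, take the one that is farthest to the robot's left at the start.

How it is judged:
By the outcome, as a careful person would: the job done as asked, in the order asked, and still so for the second after the job is handed in, while the arm keeps its last pose, push and grip.
It also fails if it takes over 46 s, if anything falls off the work surface, if the arm or the gripper's body presses on something with over 40 N, if the wrist force passes 120 N, or if a joint passes its speed limit or range.

## Working session

There is one attempt and no reset: what is moved stays moved. The work goes in short steps, Python scripts to look and compute and a tool call to move; the robot and the scene stay as the last step left them, time stands still between calls to the robot, and variables do not carry over. Pictures are saved under pics/ and viewed, at most 10 in all, crops included, and the job is handed in when it is done.

Besides the shell and the picture viewer there is one more tool, called after "Call:" as a command line: name --pt "numbers of a row" for each row, then --argument value for the rest. drive_tool: Moves the arm, as the interface text tells. Its arguments: {"type":"object","properties":{"rows":{"type":"array"}},"required":["rows"]}

```bash
mkdir -p pics
cat > h.py <<'E'
import numpy as np, cv2
from station import *
def cloud(c, s=None):
    v,u=np.mgrid[0:420,0:560]; K=np.array([[c['fx'],0,c['cx']],[0,c['fy'],c['cy']],[0,0,1.]])
    n=cv2.undistortPoints(np.stack([u.ravel(),v.ravel()],1).astype(np.float32)[:,None],K,np.array(c['distortion']))[:,0]
    z=c['z_map'].ravel(); P=np.c_[n*z[:,None],z]
    if 'T_tool_cam' in c:
        T=np.array(c['T_tool_cam']); P=P@T[:3,:3].T+T[:3,3]; W=P@np.array(s['ee_rot']).T+np.array(s['tcp_pos'])
    else: W=(P-np.array(c['t']))@np.array(c['R'])
    W[z==0]=np.nan
    return W.reshape(420,560,3)
def save(n,im): cv2.imwrite('pics/'+n+'.png',cv2.cvtColor(im,cv2.COLOR_RGB2BGR))
E
python3 - <<'E'
from h import *
ims=[]
for n in ['scene','side']:
    c=capture(n); W=cloud(c); ims.append(c['frame']); save(n,c['frame'])
    for l in ['stile','rung_slide','knob','saddle','tray','screwdriver','jar','mug']:
        for m in masks_of(l,c):
            p=W[m['region']]; p=p[~np.isnan(p[:,0])]
            if len(p)<5: continue
            print(n,l,round(m['p'],2),np.round(m['xy']),len(p),np.round(np.median(p,0),3),np.round(np.percentile(p,[3,97],axis=0),3).tolist())
print(sense())
E
```

```text
scene stile 0.61 [285. 246.] 2317 [0.555 0.037 0.059] [[0.448, -0.179, 0.013], [0.613, 0.152, 0.104]]
scene rung_slide 0.94 [273. 212.] 638 [ 0.522 -0.09   0.065] [[0.484, -0.121, 0.043], [0.596, -0.059, 0.111]]
scene saddle 0.46 [336. 216.] 120 [ 0.355 -0.009  0.021] [[0.338, -0.028, 0.002], [0.368, 0.005, 0.052]]
scene tray 0.88 [430. 259.] 3864 [0.235 0.24  0.007] [[0.156, 0.156, 0.0], [0.33, 0.328, 0.046]]
scene tray 0.83 [377. 328.] 4871 [0.473 0.325 0.006] [[0.394, 0.244, 0.0], [0.562, 0.409, 0.045]]
scene screwdriver 0.85 [191. 285.] 403 [ 0.818 -0.006  0.021] [[0.694, -0.019, 0.011], [0.866, 0.001, 0.028]]
scene screwdriver 0.42 [281. 245.] 2329 [0.555 0.033 0.059] [[0.448, -0.179, 0.013], [0.612, 0.152, 0.105]]
scene jar 0.58 [287. 359.] 1195 [0.726 0.307 0.085] [[0.69, 0.27, 0.006], [0.753, 0.328, 0.092]]
scene mug 0.66 [215. 143.] 628 [ 0.525 -0.457  0.063] [[0.474, -0.492, 0.003], [0.57, -0.406, 0.092]]
side stile 0.73 [298. 231.] 2910 [ 0.507 -0.117  0.057] [[0.437, -0.21, 0.003], [0.608, 0.13, 0.108]]
side rung_slide 0.94 [297. 224.] 868 [ 0.521 -0.104  0.066] [[0.481, 
[... 1285 characters left out ...]
e+01, -1.48132324e+01]), 'joint_velocities': array([-0.12510303, -0.07684211,  0.03481198, -0.01519577, -0.04173071,
       -0.07335438]), 'effort': array([ 1.65862721e-04, -3.90455317e+01,  1.87617910e+01,  4.22443181e+00,
        1.53934001e-02, -1.65297962e-05]), 'tcp_pos': array([6.24973699e-01, 9.99313655e-06, 2.41574475e-01]), 'ee_rot': array([[ 3.50033505e-05, -9.99999999e-01,  2.04715764e-05],
       [-9.99999999e-01, -3.50031557e-05,  9.51641699e-06],
       [-9.51570042e-06, -2.04719095e-05, -1.00000000e+00]]), 'wrist_force': array([0.39228616, 0.39919863, 0.28676981]), 'moment': array([0.02787816, 0.02740955, 0.01614151]), 'gripper_force': 0.0, 'gripper_width': 0.9986325001620063}
```

View pics/scene.png

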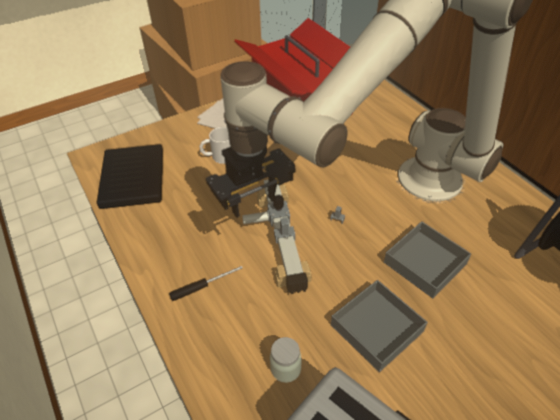

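View pics/side.png

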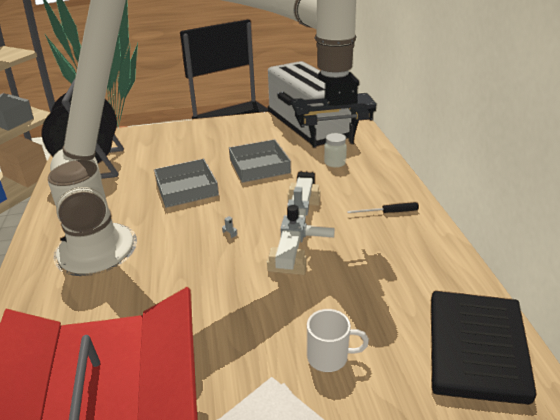

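The candidates:
- **Saddle:** the one on the tube at scene (280,205) / side (300,199), and a small one loose on the bench at scene (336,216) / side (230,228). The larger one astride the tube is the one the job needs.
- **Tray:** scene (377,328) at y=0.325 and scene (430,259) at y=0.24. I choose the one at y=0.325, which is farthest left.

Next is a close wrist view to check.

```bash
cat > fit.py <<'E'
from h import *
def rect(p): 
    r=cv2.minAreaRect((p[:,:2]*1000).astype(np.float32)); return np.round(r[0],1),np.round(r[1],1),round(r[2],1)
def report(n):
    s=sense(); c=capture(n); W=cloud(c,s); P=W.reshape(-1,3); P=P[~np.isnan(P[:,0])]
    near=P[(P[:,0]>.4)&(P[:,0]<.65)&(P[:,1]>-.25)&(P[:,1]<.2)]
    t=near[(abs(near[:,2]-.060)<.0025)]
    print(n,'tube',len(t),rect(t) if len(t)>5 else'')
    d,o=None,None
    l=cv2.fitLine((t[:,:2]*1000).astype(np.float32),cv2.DIST_HUBER,0,.01,.01).ravel(); print(' line',np.round(l,3))
    for z0,z1 in [(.0645,.0695),(.104,.116)]:
        q=near[(near[:,2]>z0)&(near[:,2]<z1)]
        k=cv2.kmeans((q*1000).astype(np.float32),2,None,(3,50,.1),5,0)[1].ravel() if len(q)>20 else np.zeros(len(q))
        for i in (0,1):
            g=q[k==i]
            if len(g)>5: print('  z',z0,len(g),rect(g),np.round(np.median(g,0)*1000,1))
    return s,c,W
E
python3 - <<'E'
from fit import *
for n in ['scene','side','wrist']:
    s,c,W=report(n)
save('w1',c['frame'])
print(np.round(c['T_tool_cam'],3))
for l in ['saddle','knob','rung_slide']:
    for m in masks_of(l,c):
        p=W[m['region']]; p=p[~np.isnan(p[:,0])]; print(l,round(m['p'],2),np.round(m['xy']),np.round(np.percentile(p,[3,50,97],axis=0),3).tolist())
E
```

```text
scene tube 678 (array([560.5, -38.9]), array([388., 124.]), 72.7)
 line [2.94000e-01 9.56000e-01 5.52648e+02 2.74370e+01]
  z 0.0645 270 (array([515.4, -61.7]), array([170.8,  56.4]), 72.2) [519.7 -68.6  67. ]
  z 0.0645 150 (array([567.8, 103.8]), array([118.8,  49.4]), 56.7) [585.  136.3  66.4]
  z 0.104 60 (array([535.4,  -7.9]), array([27.2, 20.4]), 73.6) [536.3  -6.4 109.8]
  z 0.104 69 (array([505.2, -86.9]), array([27.2, 27.8]), 5.4) [504.5 -83.5 110.3]
side tube 671 (array([565.4, -40. ]), array([393.9, 125.7]), 69.5)
 line [ 3.71000e-01  9.29000e-01  5.16366e+02 -8.11640e+01]
  z 0.0645 70 (array([569.7,  93.4]), array([113.9,  49.5]), 64.9) [586.7 129.4  66. ]
  z 0.0645 282 (array([ 504.7, -100. ]), array([227.5,  57.6]), 72.4) [513.8 -87.   67.8]
  z 0.104 95 (array([506.2, -88.8]), array([28.7, 26.4]), 76.5) [505.3 -92.8 112. ]
  z 0.104 62 (array([536.6,  -7.1]), array([31.5, 20.3]), 77.9) [535.9 -12.3 110.5]
wrist tube 8036 (array([565.7, -27. ]), array([363.5, 125.2]), 72.0)
 line [ 3.56000e-01  9.34000e-01  5.19452e+02 -5.38170e+01]
  z 0.0645 2542 (array([519.1, -52.4]), array([127.6,  53.9]), 69.9) [518.7 -75.8  65.9]
  z 0.0645 300 (array([589.4, 143.8]), array([21.2, 50.2]), 87.7) [584.2 140.2  65.1]
  z 0.104 984 (array([506.6, -86.3]), array([29. , 28.6]), 25.9) [507.9 -86.4 109.7]
  z 0.104 630 (array([536.2,  -6.7]), array([25.2, 20.9]), 70.4) [536.7  -7.4 108.8]
[[ 0.    -0.962 -0.274  0.073]
 [ 1.     0.    -0.    -0.   ]
 [ 0.    -0.274  0.962 -0.142]
 [ 0.     0.     0.     1.   ]]
saddle 0.89 [513. 179.] [[0.347, -0.03, 0.003], [0.358, -0.015, 0.023], [0.37, 0.006, 0.049]]
saddle 0.65 [368. 190.] [[0.511, -0.026, 0.045], [0.544, -0.011, 0.074], [0.563, 0.005, 0.11]]
knob 0.67 [417. 111.] [[0.496, -0.098, 0.084], [0.511, -0.086, 0.109], [0.521, -0.073, 0.111]]
rung_slide 0.64 [388.  99.] [[0.491, -0.122, 0.046], [0.523, -0.095, 0.065], [0.597, -0.061, 0.111]]
```

View pics/w1.png

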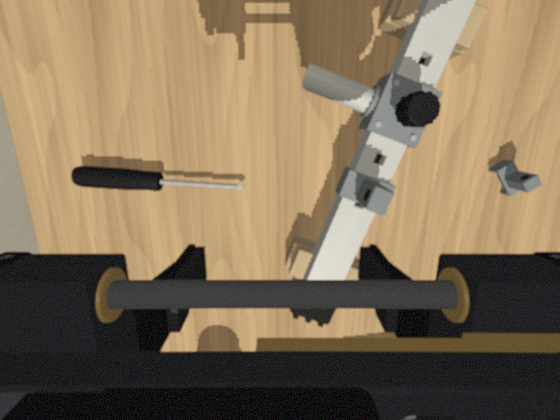

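The wrist view shows the knob at (417,111), the free next hole at (379,158) and the large saddle astride the tube at (368,190). The small saddle is alone on the bench at (513,179). All three views agree on the lug at (536,-7) and the knob at (506,-87), with the tube axis about 70° from x. Moving above the lug.

Call:
drive_tool --pt "100 -22 -2 -13 0 0 -0.087" --pt "100 -22 -2 -13 0 0 -0.087" --pt "100 -22 -2 -13 0 0 -0.087" --pt "100 -23 -1 -13 0 0 -0.088" --pt "100 0 0 0 0 0 0"

```text
time_s: 1.62
tcp_pos: [0.5298, -0.0078, 0.1866]
ee_rot: [[-0.346, -0.938, -0.009], [-0.938, 0.346, -0.0], [0.003, 0.008, -1.0]]
wrist_force: [0.2, 0.6, -0.3]
gripper_width: 1.0
gripper_force: 0.0
```

Run:
```python
from fit import *
s=sense();print(s['tcp_pos'],s['ee_rot'][:,1])
s,c,W=report('wrist'); save('w2',c['frame'])
a,b,_=report('scene'); f=a['frame'] if 'frame' in a else b['frame']; save('s2',cv2.resize(f[160:320,200:400],None,fx=3,fy=3))
```

```text
[ 0.52975624 -0.00778242  0.18664908] [-0.93834821  0.34558738  0.00848551]
wrist tube 8732 (array([564.6, -28.2]), array([312.7, 120.4]), 72.3)
 line [ 3.45000e-01  9.39000e-01  5.21139e+02 -4.86570e+01]
  z 0.0645 971 (array([557.6,  53. ]), array([156.4,  52.8]), 70.0) [531.6  -8.4  65.2]
  z 0.0645 3269 (array([506.6, -86.3]), array([54.9, 53.9]), 69.8) [506.3 -85.9  66. ]
  z 0.104 810 (array([535.8,  -6.6]), array([23.8, 20.6]), 68.4) [535.5  -7.5 108.9]
  z 0.104 1426 (array([506.7, -86.3]), array([28.6, 28.8]), 23.8) [506.4 -86.5 109.8]
scene tube 715 (array([564.8, -24.9]), array([358.6, 125.7]), 73.0)
 line [3.04000e-01 9.53000e-01 5.48365e+02 1.73340e+01]
  z 0.0645 148 (array([572.3, 101.7]), array([115.1,  49.3]), 64.9) [588.4 136.2  66.2]
  z 0.0645 260 (array([509.6, -76.1]), array([212.5,  53.4]), 69.6) [518.8 -66.6  66.9]
  z 0.104 76 (array([505.3, -86.7]), array([30.3, 27.3]), 57.7) [506.6 -83.8 110.2]
  z 0.104 63 (array([535.8,  -6.6]), array([26.7, 19.8]), 67.6) [535.9  -6.1 109.8]
```

View pics/w2.png

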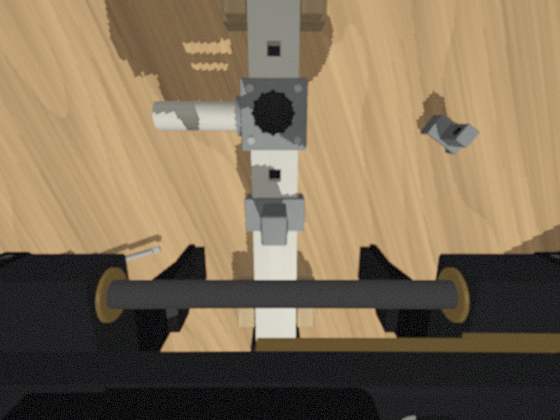

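The wrist view shows the large saddle straight under the jaws at (274,222), aligned with the tube. The small one stands apart at (450,133). Descending.

Call:
drive_tool --pt "100 0 0 -20 0 0 0" --pt "100 0 0 -20 0 0 0" --pt "100 0 0 -15 0 0 0" --pt "100 0 0 0 0 0 0" --pt "100 0 0 0 0 0 0"

```text
time_s: 2.13
tcp_pos: [0.5371, -0.0069, 0.1347]
ee_rot: [[-0.341, -0.94, 0.0], [-0.94, 0.341, -0.001], [0.0, -0.0, -1.0]]
wrist_force: [0.8, 0.9, 0.6]
gripper_width: 1.001
gripper_force: 0.0
```

Call:
drive_tool --pt "100 -1 0 -20 0 0 0" --pt "100 0 0 -16 0 0 0" --pt "100 0 0 -6 0 0 0" --pt "100 0 0 0 0 0 0" --pt "0 0 0 0 0 0 0"

```text
time_s: 2.55
tcp_pos: [0.5362, -0.0068, 0.0937]
ee_rot: [[-0.341, -0.94, 0.002], [-0.94, 0.341, 0.0], [-0.001, -0.002, -1.0]]
wrist_force: [-0.2, -0.3, 1.1]
gripper_width: 0.975
gripper_force: 0.0
```

Call:
drive_tool --pt "0 0 0 0 0 0 0" --pt "0 0 0 0 0 0 0" --pt "0 0 0 0 0 0 0" --pt "0 0 0 0 0 0 0" --pt "0 0 0 0 0 0 0"

```text
time_s: 2.97
tcp_pos: [0.5351, -0.0069, 0.0929]
ee_rot: [[-0.342, -0.94, 0.001], [-0.94, 0.342, 0.0], [-0.0, -0.001, -1.0]]
wrist_force: [0.8, -0.5, -0.9]
gripper_width: 0.628
gripper_force: 0.0
```

Call:
drive_tool --pt "0 0 0 0 0 0 0" --pt "0 0 0 0 0 0 0" --pt "0 0 0 0 0 0 0" --pt "0 0 0 0 0 0 0" --pt "0 0 0 0 0 0 0"

```text
time_s: 3.38
tcp_pos: [0.535, -0.007, 0.0925]
ee_rot: [[-0.342, -0.94, 0.0], [-0.94, 0.342, -0.0], [0.0, -0.0, -1.0]]
wrist_force: [0.7, -0.8, -0.0]
gripper_width: 0.249
gripper_force: 0.2
```

Call:
drive_tool --pt "0 0 0 0 0 0 0" --pt "0 0 0 0 0 0 0" --pt "0 0 0 0 0 0 0" --pt "0 0 0 8 0 0 0" --pt "0 0 0 10 0 0 0"

```text
time_s: 3.8
tcp_pos: [0.5345, -0.0071, 0.1104]
ee_rot: [[-0.342, -0.94, -0.002], [-0.94, 0.342, -0.001], [0.001, 0.002, -1.0]]
wrist_force: [0.8, -0.6, -1.0]
gripper_width: 0.225
gripper_force: 30.0
```

Call:
drive_tool --pt "0 0 0 25 0 0 0" --pt "0 0 0 25 0 0 0" --pt "0 -6 30 0 0 0 0" --pt "0 -6 36 0 0 0 0" --pt "0 -6 36 0 0 0 0"

```text
time_s: 4.22
tcp_pos: [0.5166, 0.0956, 0.1621]
ee_rot: [[-0.344, -0.939, 0.001], [-0.939, 0.344, 0.001], [-0.001, -0.001, -1.0]]
wrist_force: [0.6, 1.0, -2.1]
gripper_width: 0.23
gripper_force: 30.0
```

Call:
drive_tool --pt "0 -6 36 0 0 0 0" --pt "0 -6 36 0 0 0 0" --pt "0 -6 36 0 0 0 0" --pt "0 -6 36 0 0 0 0" --pt "0 -6 36 0 0 0 0"

```text
time_s: 4.63
tcp_pos: [0.4861, 0.2766, 0.1617]
ee_rot: [[-0.342, -0.94, 0.0], [-0.94, 0.342, 0.0], [-0.0, 0.0, -1.0]]
wrist_force: [0.9, 0.3, -0.7]
gripper_width: 0.224
gripper_force: 30.0
```

Call:
drive_tool --pt "0 -6 30 0 0 0 0" --pt "0 -2 15 0 0 0 0" --pt "0 0 5 0 0 0 0" --pt "0 0 0 0 0 0 0" --pt "0 0 0 0 0 0 0"

```text
time_s: 5.05
tcp_pos: [0.4788, 0.324, 0.1607]
ee_rot: [[-0.342, -0.94, -0.001], [-0.94, 0.342, -0.001], [0.001, 0.0, -1.0]]
wrist_force: [0.5, -0.4, -0.8]
gripper_width: 0.229
gripper_force: 30.0
```

Run:
```python
from h import *
s=sense();print(s['tcp_pos'],s['gripper_force'],s['gripper_width'])
for n in ['scene','side']:
    c=capture(n);W=cloud(c)
    print([(m['p'],m['xy']) for m in masks_of('tray',c)])
    P=W.reshape(-1,3);P=P[(abs(P[:,0]-.478)<.1)&(abs(P[:,1]-.325)<.1)]
    r=P[(abs(P[:,2]-.0445)<.003)]; print(cv2.minAreaRect((r[:,:2]*1000).astype(np.float32)))
    save('t_'+n,c['frame'])
```

```text
[0.4788178  0.32404764 0.16066287] 29.999735271558166 0.22923640744230364
[(0.96, [376.5, 327.7]), (0.58, [444.1, 260.2])]
((477.3695373535156, 325.227294921875), (163.02056884765625, 163.1556396484375), 8.544416427612305)
[(0.63, [258.9, 159.3]), (0.5, [297.8, 229.2])]
((478.0951232910156, 321.14971923828125), (160.84024047851562, 170.2105255126953), 8.655594825744629)
```

View pics/t_scene.png

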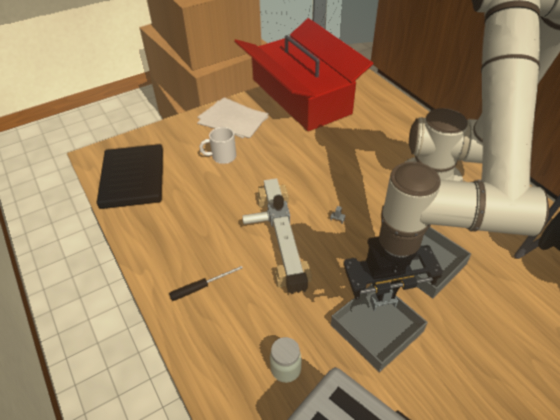

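The scene view shows the saddle held above the far-left tray, centred near (378,320), and the tube is clear. Lowering.

Call:
drive_tool --pt "0 0 0 -25 0 0 0" --pt "0 0 0 -25 0 0 0" --pt "0 0 0 -20 0 0 0" --pt "0 0 0 -15 0 0 0" --pt "0 0 0 -5 0 0 0"

```text
time_s: 5.67
tcp_pos: [0.4781, 0.3229, 0.0681]
ee_rot: [[-0.344, -0.939, -0.004], [-0.939, 0.344, -0.004], [0.005, 0.002, -1.0]]
wrist_force: [-0.4, 0.0, -0.6]
gripper_width: 0.229
gripper_force: 30.0
```

Call:
drive_tool --pt "0 0 0 -4 0 0 0" --pt "0 0 0 -3 0 0 0" --pt "0 0 0 -3 0 0 0" --pt "0 0 0 -2 0 0 0" --pt "0 0 0 0 0 0 0"

```text
time_s: 6.08
tcp_pos: [0.4791, 0.3251, 0.0589]
ee_rot: [[-0.342, -0.94, 0.0], [-0.94, 0.342, 0.0], [-0.001, -0.0, -1.0]]
wrist_force: [-0.3, 0.2, -0.7]
gripper_width: 0.225
gripper_force: 30.0
```

Call:
drive_tool --pt "0 0 0 -1 0 0 0" --pt "0 0 0 0 0 0 0" --pt "50 0 0 0 0 0 0" --pt "50 0 0 0 0 0 0" --pt "50 0 0 0 0 0 0"

```text
time_s: 6.5
tcp_pos: [0.4792, 0.3253, 0.0579]
ee_rot: [[-0.342, -0.94, 0.001], [-0.94, 0.342, 0.001], [-0.001, -0.0, -1.0]]
wrist_force: [1.0, 0.2, 0.5]
gripper_width: 0.377
gripper_force: 0.0
```

Call:
drive_tool --pt "55 0 0 0 0 0 0" --pt "55 0 0 0 0 0 0" --pt "55 0 0 10 0 0 0" --pt "55 0 0 30 0 0 0" --pt "70 0 0 40 0 0 0"

```text
time_s: 6.92
tcp_pos: [0.4775, 0.3235, 0.136]
ee_rot: [[-0.342, -0.94, -0.005], [-0.94, 0.342, -0.005], [0.007, 0.003, -1.0]]
wrist_force: [0.6, 1.4, 0.1]
gripper_width: 0.575
gripper_force: 0.0
```

Call:
drive_tool --pt "70 0 -15 30 0 0 0" --pt "70 3 -41 0 0 0 0" --pt "70 3 -41 0 0 0 0" --pt "70 3 -41 0 0 0 0" --pt "70 3 -41 0 0 0 0"

```text
time_s: 7.33
tcp_pos: [0.4908, 0.1445, 0.1688]
ee_rot: [[-0.341, -0.94, 0.002], [-0.94, 0.341, 0.001], [-0.001, -0.001, -1.0]]
wrist_force: [1.2, 0.0, 0.4]
gripper_width: 0.697
gripper_force: 0.0
```

Call:
drive_tool --pt "70 3 -41 0 0 0 0" --pt "70 3 -41 0 0 0 0" --pt "70 3 -41 0 0 0 0" --pt "70 3 -41 0 0 0 0" --pt "70 3 -41 0 0 0 0"

```text
time_s: 7.75
tcp_pos: [0.5059, -0.0609, 0.1687]
ee_rot: [[-0.341, -0.94, 0.002], [-0.94, 0.341, 0.0], [-0.001, -0.001, -1.0]]
wrist_force: [0.8, 0.3, -0.6]
gripper_width: 0.699
gripper_force: 0.0
```

Call:
drive_tool --pt "70 1 -20 -10 0 0 0" --pt "70 0 -7 -10 0 0 0" --pt "70 0 0 0 0 0 0" --pt "70 0 0 0 0 0 0" --pt "70 0 0 0 0 0 0"

```text
time_s: 8.17
tcp_pos: [0.5073, -0.085, 0.148]
ee_rot: [[-0.34, -0.94, 0.001], [-0.94, 0.34, -0.0], [-0.0, -0.001, -1.0]]
wrist_force: [-0.5, -0.1, 0.1]
gripper_width: 0.7
gripper_force: 0.0
```

Run:
```python
from fit import *
s=sense();print(s['tcp_pos'],s['gripper_width'])
for n in ['wrist','side','scene']: s,c,W=report(n); save('u_'+n,c['frame'])
P=W.reshape(-1,3);P=P[(abs(P[:,0]-.478)<.075)&(abs(P[:,1]-.325)<.075)&(P[:,2]>.055)]; print('saddle top',np.round(np.percentile(P,[5,50,95],axis=0),3))
save('u_crop',cv2.resize(c['frame'][150:400,180:460],None,fx=2,fy=2))
```

```text
[ 0.50731313 -0.08497477  0.14801951] 0.6995687189902353
wrist tube 10360 (array([ 535.6, -110.6]), array([238.5, 122.3]), 66.9)
 line [ 3.50000e-01  9.37000e-01  4.87436e+02 -1.39762e+02]
  z 0.0645 1556 (array([494. , -81.4]), array([55.8, 26.8]), 69.7) [489.2 -91.5  66.1]
  z 0.0645 1571 (array([519.7, -90.7]), array([56.4, 26.5]), 69.7) [ 520.7 -101.1   66.1]
  z 0.104 800 (array([502.6, -93. ]), array([13.9, 28.6]), 63.4) [502.9 -92.9 109.7]
  z 0.104 758 (array([510.1, -79.9]), array([16. , 29.3]), 63.6) [509.5 -81.4 109.9]
side tube 749 (array([565.2, -44.1]), array([386.1, 126.5]), 68.5)
 line [ 3.16000e-01  9.49000e-01  5.10325e+02 -8.18800e+01]
  z 0.0645 32 (array([563.2,  79.3]), array([140.3,  22.9]), 76.1) [575.2 136.   65.6]
  z 0.0645 191 (array([ 498.9, -113.4]), array([194.1,  55. ]), 72.3) [502.6 -98.5  67.8]
  z 0.104 52 (array([505.6, -97.6]), array([27.3, 12.9]), 0.7) [505.4 -97.6 110.9]
  z 0.104 40 (array([506.9, -81.4]), array([16.1, 26.8]), 86.9) [507.  -84.7 112.5]
scene tube 939 (array([562.2, -35.4]), array([379.9, 125.4]), 72.0)
 line [ 3.30000e-01  9.44000e-01  5.38015e+02 -5.15100e+00]
  z 0.0645 172 (array([511.8, -78. ]), array([197.1,  58.5]), 65.5) [512.1 -79.   66.8]
  z 0.0645 155 (array([571.3,  91.6]), array([131.6,  48.3]), 69.1) [587.4 135.5  66.3]
  z 0.104 37 (array([500.1, -79.9]), array([26.9, 12.5]), 37.5) [502.1 -77.8 110.5]
  z 0.104 39 (array([508.2, -93. ]), array([31.6, 14.6]), 40.6) [512.3 -90.8 111.3]
saddle top [[0.47  0.314 0.058]
 [0.481 0.328 0.072]
 [0.49  0.337 0.077]]
```

View pics/u_crop.png

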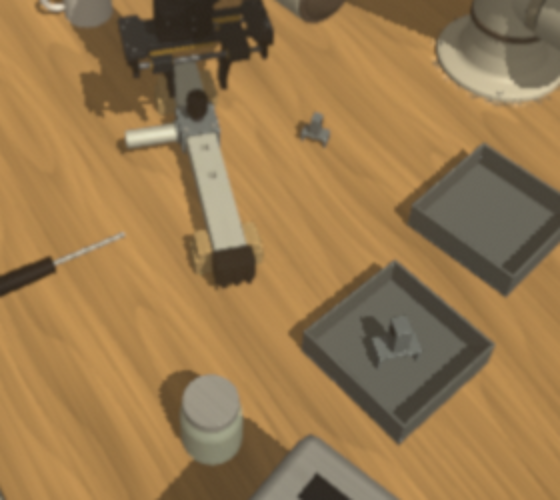

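The crop shows the saddle standing in the left tray at (400,340), with both tube holes free. Descending on the knob.

Call:
drive_tool --pt "70 -1 -1.5 -20 0 0 0" --pt "70 0 0 -18 0 0 0" --pt "70 0 0 -10 0 0 0" --pt "70 0 0 -3 0 0 0" --pt "0 0 0 0 0 0 0"

```text
time_s: 8.73
tcp_pos: [0.5059, -0.0871, 0.0961]
ee_rot: [[-0.341, -0.94, -0.001], [-0.94, 0.341, -0.0], [0.001, 0.001, -1.0]]
wrist_force: [0.3, -0.3, 0.2]
gripper_width: 0.672
gripper_force: 0.0
```

Call:
drive_tool --pt "0 0 0 0 0 0 0" --pt "0 0 0 0 0 0 0" --pt "0 0 0 0 0 0 0" --pt "0 0 0 0 0 0 0" --pt "0 0 0 0 0 0 0"

```text
time_s: 9.15
tcp_pos: [0.5062, -0.0875, 0.0971]
ee_rot: [[-0.342, -0.94, 0.001], [-0.94, 0.342, 0.0], [-0.0, -0.001, -1.0]]
wrist_force: [0.6, 0.3, 0.8]
gripper_width: 0.333
gripper_force: 0.0
```

Call:
drive_tool --pt "0 0 0 0 0 0 0" --pt "0 0 0 0 0 0 0" --pt "0 0 0 0 0 0 0" --pt "0 0 0 0 0 0 0"

```text
time_s: 9.48
tcp_pos: [0.5064, -0.0875, 0.097]
ee_rot: [[-0.342, -0.94, 0.001], [-0.94, 0.342, -0.0], [-0.0, -0.001, -1.0]]
wrist_force: [-0.6, -0.7, 3.6]
gripper_width: 0.309
gripper_force: 30.0
```

Call:
drive_tool --pt "0 0 0 4 0 0 0" --pt "0 0 0 5 0 0 0" --pt "0 0 0 5 0 0 0" --pt "0 0 0 3 0 0 0" --pt "0 0 0 0 0 0 0"

```text
time_s: 9.9
tcp_pos: [0.5063, -0.0875, 0.1137]
ee_rot: [[-0.342, -0.94, 0.001], [-0.94, 0.342, 0.0], [-0.001, -0.001, -1.0]]
wrist_force: [5.3, -2.5, -9.3]
gripper_width: 0.318
gripper_force: 30.0
```

Call:
drive_tool --pt "0 2.4 6.5 0 0 0 0" --pt "0 4 11 0 0 0 0" --pt "0 4 11 0 0 0 0" --pt "0 4 11 0 0 0 0" --pt "0 2.7 7.5 0 0 0 0"

```text
time_s: 10.32
tcp_pos: [0.5235, -0.0405, 0.1132]
ee_rot: [[-0.342, -0.94, 0.0], [-0.94, 0.342, -0.001], [0.001, -0.0, -1.0]]
wrist_force: [4.9, -5.8, -9.0]
gripper_width: 0.319
gripper_force: 30.0
```

Call:
drive_tool --pt "0 0 0 0 0 0 0" --pt "0 0 0 0 0 0 0" --pt "0 0 0 0 0 0 0"

```text
time_s: 10.57
tcp_pos: [0.5238, -0.0398, 0.1132]
ee_rot: [[-0.342, -0.94, 0.002], [-0.94, 0.342, 0.001], [-0.001, -0.001, -1.0]]
wrist_force: [6.0, 1.0, -9.4]
gripper_width: 0.31
gripper_force: 30.0
```

Run:
```python
from fit import *
s,c,W=report('wrist'); save('v',c['frame'])
print(s['tcp_pos'],s['wrist_force'],s['gripper_width'])
for n in ['side','scene']: report(n)
```

```text
wrist tube 14223 (array([545. , -81.8]), array([220. , 121.5]), 66.4)
 line [ 3.54000e-01  9.35000e-01  4.98678e+02 -1.08289e+02]
  z 0.0645 1679 (array([507.6, -44. ]), array([33.8, 26.7]), 70.0) [506.3 -47.4  66. ]
  z 0.0645 1689 (array([533.1, -53.6]), array([33.5, 26.8]), 69.1) [533.1 -56.7  66.1]
  z 0.104 427 (array([531. , -50.9]), array([ 7.1, 22.8]), 80.3) [532.5 -52.  110.6]
  z 0.104 426 (array([510.8, -43.3]), array([ 7.9, 22.8]), 59.2) [510.  -42.  110.2]
[ 0.52381411 -0.03979287  0.11320056] [ 6.03607619  1.02334524 -9.42044888] 0.30984430615347325
side tube 668 (array([560.6, -50.9]), array([373.3, 127. ]), 67.6)
 line [ 4.04000e-01  9.15000e-01  5.03053e+02 -1.13248e+02]
  z 0.0645 12 (array([566.7,  91.4]), array([92.6, 12.7]), 88.3) [568.2 129.8  66.1]
  z 0.0645 189 (array([503.7, -95.8]), array([177.8,  54.6]), 69.4) [519.3 -49.5  68. ]
  z 0.104 42 (array([534.4, -48.4]), array([18.6, 22.6]), 79.2) [533.9 -52.7 110.1]
  z 0.104 40 (array([511. , -45.9]), array([ 9.8, 21.3]), 69.5) [511.5 -44.8 110.3]
scene tube 641 (array([ 5.732e+02, -3.000e-01]), array([306.3, 123.6]), 73.1)
 line [2.55000e-01 9.67000e-01 5.59259e+02 4.80330e+01]
  z 0.0645 190 (array([524., -37.]), array([174.9,  53.9]), 69.8) [530.7 -30.8  66.7]
  z 0.0645 138 (array([576.8, 106. ]), array([99.5, 48.1]), 70.0) [586.4 135.8  66. ]
  z 0.104 27 (array([515.5, -28. ]), array([ 9.1, 20.3]), 75.3) [513.3 -26.4 110.9]
  z 0.104 33 (array([539.6, -35.4]), array([12. , 26.8]), 38.2) [536.2 -36.3 110.5]
```

View pics/v.png

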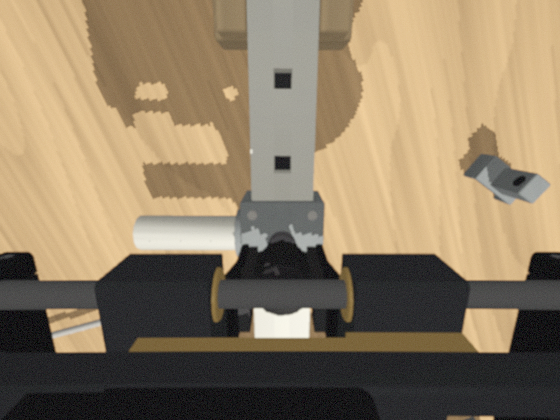

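The wrist view shows the vacated holes at (282,163) and (282,78). The slide's rear edge is about 22 mm past the -50 hole, so the pin should be over the next hole. The measured travel is 50.8 mm, so I trim 0.6 mm and lower while watching the force.

Call:
drive_tool --pt "0 -0.2 -0.6 -2 0 0 0" --pt "0 0 0 -2 0 0 0" --pt "0 0 0 -2 0 0 0" --pt "0 0 0 -1 0 0 0" --pt "0 0 0 0 0 0 0"

```text
time_s: 11.13
tcp_pos: [0.5236, -0.0405, 0.1062]
ee_rot: [[-0.342, -0.94, 0.001], [-0.94, 0.342, 0.001], [-0.001, -0.001, -1.0]]
wrist_force: [4.6, 0.3, -8.9]
gripper_width: 0.313
gripper_force: 30.0
```

The lift is now about 9 mm and the spring still pulls down, so the pin is entering the hole.

Call:
drive_tool --pt "0 0 0 -2 0 0 0" --pt "0 0 0 -2 0 0 0" --pt "0 0 0 -2 0 0 0" --pt "0 0 0 -2 0 0 0" --pt "0 0 0 0 0 0 0"

```text
time_s: 11.55
tcp_pos: [0.5234, -0.0408, 0.0983]
ee_rot: [[-0.342, -0.94, 0.001], [-0.94, 0.342, 0.0], [-0.001, -0.001, -1.0]]
wrist_force: [5.7, 0.2, -5.9]
gripper_width: 0.31
gripper_force: 30.0
```

Call:
drive_tool --pt "0 0 0 -1 0 0 0" --pt "0 0 0 -0.5 0 0 0" --pt "0 0 0 0 0 0 0" --pt "0 0 0 0 0 0 0"

```text
time_s: 11.88
tcp_pos: [0.5234, -0.0409, 0.0972]
ee_rot: [[-0.342, -0.94, 0.001], [-0.94, 0.342, 0.0], [-0.001, -0.001, -1.0]]
wrist_force: [5.6, 0.4, -8.0]
gripper_width: 0.313
gripper_force: 30.0
```

Call:
drive_tool --pt "0 0 0 -0.5 0 0 0" --pt "0 0 0 -0.5 0 0 0" --pt "0 0 0 0 0 0 0" --pt "0 0 0 0 0 0 0"

```text
time_s: 12.22
tcp_pos: [0.5235, -0.041, 0.097]
ee_rot: [[-0.341, -0.94, 0.002], [-0.94, 0.341, 0.0], [-0.001, -0.001, -1.0]]
wrist_force: [3.3, 1.4, 2.5]
gripper_width: 0.313
gripper_force: 30.0
```

Call:
drive_tool --pt "0 0 0 -0.5 0 0 0" --pt "0 0 0 0 0 0 0" --pt "0 0 0 0 0 0 0"

```text
time_s: 12.47
tcp_pos: [0.5235, -0.041, 0.097]
ee_rot: [[-0.341, -0.94, 0.002], [-0.94, 0.341, -0.0], [-0.001, -0.002, -1.0]]
wrist_force: [1.8, 1.5, 6.2]
gripper_width: 0.313
gripper_force: 30.0
```

The pin bottoms at TCP z 0.0970, the same height as at the grasp with the pin home, and the force has turned upward. One final check.

Run:
```python
from fit import *
ims=[]
for n in ['wrist','side','scene']:
    s,c,W=report(n); ims.append(c['frame'])
P=W.reshape(-1,3);P=P[(abs(P[:,0]-.478)<.075)&(abs(P[:,1]-.325)<.075)&(P[:,2]>.055)]; print('saddle top',np.round(np.percentile(P,[5,50,95],axis=0),3))
print(s['wrist_force'],s['time_s'])
save('fin',np.hstack([cv2.resize(ims[1][150:300,200:400],(400,300)),cv2.resize(ims[0],(400,300))]))
```

```text
wrist tube 15769 (array([541.3, -85.8]), array([202.7, 119.4]), 65.4)
 line [ 3.61000e-01  9.33000e-01  4.97764e+02 -1.11172e+02]
  z 0.0645 1667 (array([506.2, -48.1]), array([27.9, 26.9]), 69.6) [505.2 -51.   66.1]
  z 0.0645 1659 (array([531.7, -57.5]), array([27.6, 26.6]), 70.0) [531.4 -60.   66.1]
  z 0.104 839 (array([533.8, -42.4]), array([28. , 25.6]), 79.6) [530.1 -52.1 109.6]
  z 0.104 859 (array([514.6, -34.2]), array([30.3, 25.9]), 59.9) [513.4 -43.  109.6]
side tube 654 (array([556. , -63.9]), array([346.3, 127. ]), 67.5)
 line [ 4.00000e-01  9.17000e-01  4.95250e+02 -1.29574e+02]
  z 0.0645 136 (array([546. ,   9.2]), array([204.4,  57.7]), 68.6) [521.9 -53.6  68.1]
  z 0.0645 14 (array([ 481.8, -153.4]), array([108.3,  37.1]), 69.6) [ 478.7 -148.1   65.1]
  z 0.104 60 (array([533.6, -47.5]), array([26.4, 24.7]), 76.0) [530.7 -53.5 112. ]
  z 0.104 59 (array([513.8, -38.4]), array([29.4, 21.2]), 57.1) [513.  -41.8 112.1]
scene tube 645 (array([576.1,   8.5]), array([291.6, 124.9]), 74.2)
 line [2.63000e-01 9.65000e-01 5.60374e+02 5.70800e+01]
  z 0.0645 140 (array([534.9,  -7.4]), array([125.7,  53.6]), 71.1) [533.5 -26.8  67.1]
  z 0.0645 144 (array([576.5, 112.9]), array([87.3, 50.4]), 64.8) [587.1 135.5  66.3]
  z 0.104 57 (array([510.7, -38.3]), array([30.4, 23.4]), 74.8) [514.7 -31.9 110.8]
  z 0.104 52 (array([533.7, -42.3]), array([24.1, 23.9]), 59.3) [531.9 -38.5 111.6]
saddle top [[0.469 0.314 0.057]
 [0.481 0.327 0.072]
 [0.489 0.338 0.076]]
[1.42181934 2.11180674 6.44551649] 12.5667
```

View pics/fin.png

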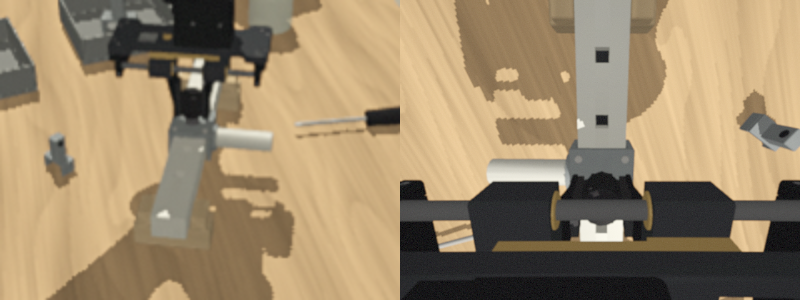

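The final view shows the slide one hole on, with the two rear holes exposed at (601,57) and (601,120). The knob top is back at its home height (about 110 mm), still gripped, and the saddle is in the tray.

```bash
python3 -c "
from station import finish_job
print(finish_job())"
```

```text
the job is handed in; nothing more can be done
None
```

I handed the job in at about 12.6 s: the large saddle is in the far-left grey tray, the rung is one hole nearer the foot with the pin home, and the knob is still gripped; I never touched the screwdriver, jar or mug.

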